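# Feed a clay offcut through the flap of the reclaim chute

### The arm

A 7-joint arm with a two-finger parallel gripper is mounted at the origin on a cart in front of the work surface, level with it; the furniture and walls round the work are solid. World frame = base frame: x ahead of the robot, y to its left, z up, the work surface at z = 0. Lengths are in m, angles in rad, forces in N, time in s.
With the tool pointing down it reaches from about 0.425 to 0.925 m from the base axis. Payload 6.8 kg.
Tool frame: the origin (TCP) lies midway between the tips of the shut fingers; the grasp point (between the pads) lies 19 mm behind it; y points along the fingers, z is the direction in which the jaws open and shut, and the axes are right-handed (so a half turn about y gives the same grasp; the last joint's range is limited). The gripper opens to 88 mm and grips with 3 to 60 N. Pads are 20 mm wide; open, the fingers measure 115 mm over their backs; the gripper's body (75 mm by 178 mm) begins 61 mm behind the grasp point.
Start: joints at [-1.32, 0.477, 0.022, 1.555, -0.011, 1.109, -0.083], TCP at [0.237, 0.632, 0.223] pointing down, gripper open.
Joint ranges: [-2.96, 2.96], [-0.34, 2.1], [-1.41, 1.46], [0.24, 2.44], [-1.37, 4.51], [0.17, 1.92], [-2.96, 2.96]. Speed limits (rad/s): [2.39, 2.39, 3.14, 3.14, 3.14, 3.14, 3.14].

### API

Orientations are given as a 3x3 rotation matrix whose columns are the frame's x, y, z axes.
In Python, from workcell import monitor, optics, order gives the robot as it stands.
- The arm moves only by the tool step_arm, never from a script. Its argument "moves" is a list of rows, each a list of 7 numbers: the turn, a rotation vector about the tool's x, y, z in units of 8 degrees (1.0 is 8 degrees), then the shift along the tool's x, y, z in units of 60 mm (1.0 is 60 mm), then the opening, from 0 (shut) to 1 (fully open). In form: [[ax, ay, az, tx, ty, tz, hand], ...]. A call has 1 to 12 rows; each row is the pose to reach, as a shift and turn from the pose measured when the call began, along the tool's axes at that moment; what a row does not reach only later rows make up. A row lasts 1/8 s, in which the tool goes at most 62.5 mm and 10.7 degrees, less where a joint would pass 70% of its speed; a pose out of reach is approached as far as the arm can. A call with a gripper value outside its range is refused whole. The fingers move at their own pace and stop on an object; the grip force is fixed at half the most. Time passes only in rows, so rows that repeat a pose let the fingers close. It gives the time, the measured TCP pose, the force and the opening at its end, in the units of the state.
- monitor.get_state(): the state, without advancing time (a new reading comes with each control period).
- optics.read_camera(name): name is "side" or "top" or "wrist"; returns a dict with "color" (384x512x3 uint8, red, green, blue), "depth" (384x512 float32, m along the optical axis (not along the pixel's ray), 0 where there is no reading), "intrinsics" (3x3 intrinsics, pixels), "R" (3x3) and "t" (3): a world point X has camera coordinates R X + t. Camera axes: x right, y down, z forward; pixel columns grow to the right and rows downward; lengths in m; the calibration is good to about 2 mm. A picture is of the moment at which its call begins.
- order.hand_in(): hands the job in, once; it reports no verdict.
The state is a dict: "time_s": time; "joint_positions": joint angles; "qd": joint speeds; "joint_efforts": joint torques, N m; "eef_pos": TCP position; "ee_rot": TCP orientation; "contact_force": force on the tool from outside, world axes, zero at the start; "moment": the same for the moment, N m; "width": finger opening in m.
Only numpy, scipy, OpenCV 4.12 (cv2) and the standard library are available. Lean on these libraries where they do the work, as an engineer would, in place of code of your own. Each camera call takes 0.05 s, during which the arm holds its last target. There are 200 camera calls.

### The job

Using only the fingertips, push the grey clay lump along the raised feed table of the blue reclaim chute to the middle, and on through the yellow gravity flap until it drops into the bin behind; then draw back so that the flap swings shut behind it. Slide the lump, never lift it, and leave the wooden rib on the feed table and the bolt standing on the table where they are.

Things in the scene. Friction and masses are not known exactly. Their poses are not given: they have to be found in the camera images.
- chute: Blue sheet-metal reclaim chute, fixed. Origin at table level under the middle of the flap; x points through the flap into the bin (within 0.2 rad of straight ahead), y left, z up. Its feed table is flat steel without a rim, top at z = 85 mm, x -190 to -30 and y -150 to 150 mm; beyond x = -30 it narrows to a neck 140 mm wide that ends at the lip.
- mouth (a point): Middle of the mouth, under the flap, level with the feed table's top. Mouth 130 mm wide (chute y -65 to 65), 47 mm clear up to an 8 mm hinge bar (centre 51 mm above this point). Guide plates 30 mm high flare out on both sides from y +-67 at the mouth to y +-87, 40 mm in front of it. Upright fingers can come up to the bar, which is far enough.
- lip (a point): Middle of the lip where the feed table ends, 10 mm in front of the flap. Behind it a steep ramp (about 50 degrees) drops to the bin floor: once the lump's middle is well beyond the lip it tips, slides down by itself and the flap swings back.
- bin_floor (a point): Point on the bin floor, 110 mm beyond the flap and 4 mm above the table top. Bin: 152 mm deep, 138 mm wide outside, blue walls 141 mm high, covered by a fixed pale sheet. To the left of the bin a tall wooden panel stands on the table (about x from 0.58 m on, at y about 0.15 m in the robot's frame): keep the arm clear of it.
- flap (a joint): Angle of the yellow flap with a black rubber edge (122 mm wide, 46 mm tall, about 50 g) which hangs from the hinge bar in the mouth of the chute: 0 hanging shut, positive (to 1.35 rad) swung inward, into the bin. Falls shut by its own weight; it does not swing outward. Its lower edge hangs 5 mm above the feed table. It needs well under 1 N to push.
- clay_lump: Hard grey lump of clay, irregular, 39 x 66 x 26 mm high, about 90 g; origin in the middle of its underside, long side along its y. Starts on the feed table on the left or the right (about 100 mm from its middle line), turned any way, its middle 100 to 120 mm in front of the flap.
- wood_rib: Flat wooden potter's rib with a light edge, 54 x 100 x 9 mm, lies on the feed table on the other side from the lump, its long side about along the chute's x; origin in the middle of its underside. To be left alone.
- bolt_m12: Steel bolt 20 mm across and 49 mm high, standing on its head on the table to the right; a bystander.
Mind the look-alikes: they are no part of the job. There is more than one size of the clay_lump; the one meant has the size given above.

How it is judged:
On the way, in this order (a step that is already met when the one before it is completed fails the run):
1. the lump, sliding on the feed table in the mouth, holds the flap open (value of joint flap above 0.25 rad and contact force between clay_lump and flap above 0.005 N and x of clay_lump in the frame of chute between -0.045 and 0.07 m), for 0.05 s.
2. the lump is down in the bin behind the flap (z of clay_lump in the frame of chute below 0.07 m and x of clay_lump in the frame of chute between 0.01 and 0.15 m), for 0.1 s.
At the end, for the whole second after the job is handed in: The lump lies at rest in the bin behind the flap, below the level of the feed table; the flap hangs shut (within 0.08 rad); the rib lies within 25 mm of where it was (all of step 2 and y of clay_lump in the frame of chute between -0.066 and 0.066 m and linear speed of clay_lump below 0.03 m/s and value of joint flap below 0.08 rad and distance of wood_rib from where it was at the start of the episode below 0.025 m); the robot touches nothing.
It fails at once if the fingers lifted the lump clear of the feed table (more than 12 mm up with nothing of the chute under it, or more than 35 mm at all) (z of clay_lump in the frame of chute above 0.12 m or (z of clay_lump in the frame of chute above 0.097 m and contact force between clay_lump and chute below 0.01 N and contact force between clay_lump and the fingers above 0.05 N)).
It fails at once if the wooden rib was shifted by more than 25 mm (distance of wood_rib from where it was at the start of the episode above 0.025 m).
It fails at once if the bolt beside the work was knocked away (distance of bolt_m12 from where it was at the start of the episode above 0.04 m).
It also fails if it takes over 58 s, if anything falls off the work surface, if the arm or the gripper's body presses on something with over 40 N, if the wrist force passes 120 N, or if a joint passes its speed limit or range.

## Working session

There is one attempt and no reset: what is moved stays moved. The work goes in short steps, Python scripts to look and compute and a tool call to move; the robot and the scene stay as the last step left them, time stands still between calls to the robot, and variables do not carry over. Pictures are saved under pics/ and viewed, about 8 in all and at most 12, crops included, and the job is handed in when it is done.

Besides the shell and the picture viewer there is one more tool, called after ">>>" as name(argument=value, ...), one argument or row to a line, values as JSON. step_arm: Moves the arm, as the interface text tells. Its arguments: {"type":"object","properties":{"moves":{"type":"array"}},"required":["moves"]}

```bash
mkdir -p pics; cat > h.py <<'E'
import numpy as np, cv2
from workcell import monitor, optics, order
def shot(n):
    c=optics.read_camera(n); np.savez('last_%s.npz'%n,**c); return c
def world(c,u,v):
    d=float(np.median(c['depth'][v-1:v+2,u-1:u+2])); K=c['intrinsics']
    p=np.linalg.inv(K)@[u,v,1]*d
    return c['R'].T@(p-c['t'])
E
python3 - <<'E'
from h import *
s=monitor.get_state(); print(s)
a=shot('top');b=shot('side')
im=np.hstack([a['color'],b['color']])[:,:,::-1]
cv2.imwrite('pics/a.png',cv2.resize(a['color'][:,:,::-1],(800,600),interpolation=cv2.INTER_CUBIC))
cv2.imwrite('pics/b.png',b['color'][:,:,::-1])
for c in(a,b): print(c['intrinsics'],c['R'],c['t'])
E
```

```text
{'time_s': 0.0, 'joint_positions': array([-1.32008737,  0.47780807,  0.02233887,  1.55642755, -0.01151229,
        1.10930594, -0.08310112]), 'qd': array([-0.00019478,  0.00156913,  0.00202176,  0.00147796, -0.00061018,
       -0.00104937, -0.00021942]), 'joint_efforts': array([-3.62137480e-04, -5.82825673e+01,  1.53479654e+00, -2.72615308e+01,
       -5.43281087e-02,  1.65936031e-02,  1.60788177e-04]), 'eef_pos': array([0.23683257, 0.63144885, 0.22168646]), 'ee_rot': array([[ 9.36321389e-01, -5.21687802e-04,  3.51143823e-01],
       [-3.51144189e-01, -1.74452998e-03,  9.36319772e-01],
       [ 1.24114325e-04, -9.99998342e-01, -1.81662838e-03]]), 'contact_force': array([ 0.51447737,  0.19266922, -0.82233259]), 'moment': array([-0.0241393 ,  0.01530293,  0.04395222]), 'width': 0.0878534791985817}
[[420.33905085   0.         255.78043439]
 [  0.         420.33905085 190.34250968]
 [  0.           0.           1.        ]] [[ 0.02695966 -0.99912586  0.03194822]
 [-0.99550172 -0.0297383  -0.08995531]
 [ 0.09082677 -0.02937935 -0.99543325]] [-0.24522828  0.62229115  1.22097871]
[[350.9584021    0.         253.34468392]
 [  0.         350.9584021  191.13506206]
 [  0.           0.           1.        ]] [[ 0.21840365 -0.97585381  0.00303232]
 [-0.50334767 -0.11531411 -0.85635494]
 [ 0.8360269   0.18550473 -0.51637876]] [-0.35307482  0.3682078   0.50864933]
```

View pics/a.png

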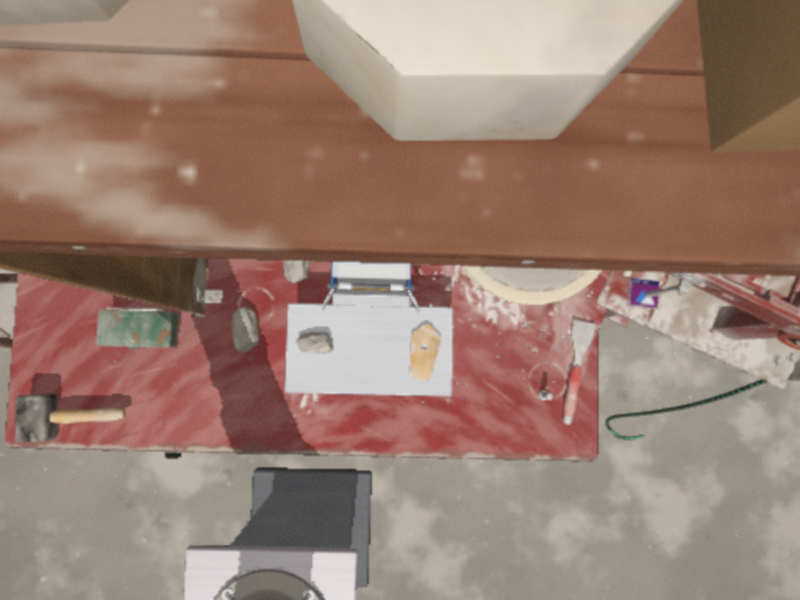

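View pics/b.png

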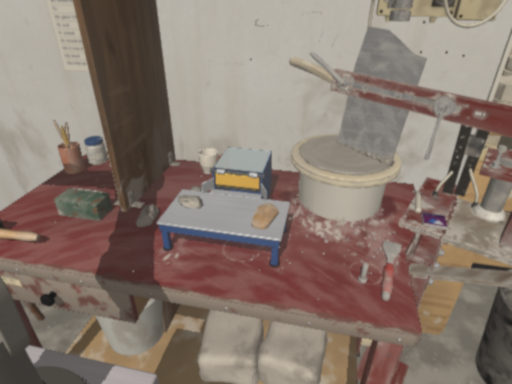

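Top view: the feed-table lump is at (315,342), with the rib at (425,350) and the bolt at (545,385). Look-alike lumps stand on the table at (245,328) and (296,270). The one on the feed table fits the description. I'll confirm in a crop and measure.

```bash
cat > m.py <<'E'
from h import *
c=dict(np.load('last_top.npz')); f=1.5625
K=c['intrinsics']; v,u=np.mgrid[0:384,0:512]
P=np.stack([(u-K[0,2])/K[0,0],(v-K[1,2])/K[1,1],np.ones_like(u)],-1)*c['depth'][...,None]
W=(P-c['t'])@c['R']; np.save('W.npy',W)
print('shelf',W[180//1,300],W[150,100],W[157,250])
q=W[(195,)] 
# feed table plane
m=(abs(W[...,2]-.085)<.006)&(v>180)&(v<260)&(u>175)&(u<295)
n,l,st,_=cv2.connectedComponentsWithStats(m.astype(np.uint8))
k=1+np.argmax(st[1:,4]); T=W[l==k]
print(T.shape,T[:,2].mean(), cv2.minAreaRect((T[:,:2]*1000).astype(np.float32)))
for nm,(a,b,cc,d),h in [('lump',(188,215,205,232),.092),('rib',(255,200,285,248),.0895),('lump2',(145,192,168,228),.008),('lump3',(180,160,200,184),.008),('bolt',(338,235,358,260),.01),('bin',(205,166,268,190),.12)]:
    s=np.zeros_like(m); s[b:d,a:cc]=1; s&=(W[...,2]>h)
    X=W[s]; 
    if len(X)<5: print(nm,len(X));continue
    print(nm,len(X),X.mean(0).round(3),'zmax',X[:,2].max().round(3),cv2.minAreaRect((X[:,:2]*1000).astype(np.float32)))
cr=c['color'][150:265,130:300,::-1]
cv2.imwrite('pics/c.png',cv2.resize(cr,None,fx=4.7,fy=4.7,interpolation=cv2.INTER_CUBIC))
E
python3 m.py
```

```text
shelf [ 0.66762029 -0.36317149  0.00236803] [ 0.58339643 -0.05773516  0.89312803] [ 0.58139879 -0.19582521  0.89291657]
(5493, 3) 0.08528436949588442 ((543.4996948242188, -171.94976806640625), (190.68972778320312, 300.7480163574219), 0.25069940090179443)
lump 156 [ 0.535 -0.066  0.114] zmax 1.279 ((533.1229248046875, -116.36371612548828), (149.9932098388672, 29.187870025634766), 87.44918823242188)
rib 558 [ 0.526 -0.268  0.115] zmax 1.279 ((530.3419189453125, -260.5876770019531), (125.1678237915039, 119.4459457397461), 73.18865966796875)
lump2 400 [0.561 0.065 0.032] zmax 1.279 ((522.787841796875, -38.89543151855469), (292.0242004394531, 83.98344421386719), 71.09467315673828)
lump3 340 [ 0.636 -0.071  0.374] zmax 1.279 ((609.0577392578125, -100.18922424316406), (260.39520263671875, 51.06683349609375), 46.6349983215332)
bolt 30 [ 0.454 -0.497  0.079] zmax 1.279 ((485.0997314453125, -353.91033935546875), (331.87786865234375, 10.768421173095703), 77.6942367553711)
bin 870 [ 0.642 -0.175  0.278] zmax 1.279 ((596.5760498046875, -171.758056640625), (162.89625549316406, 149.8672637939453), 0.23815293610095978)
```

View pics/c.png

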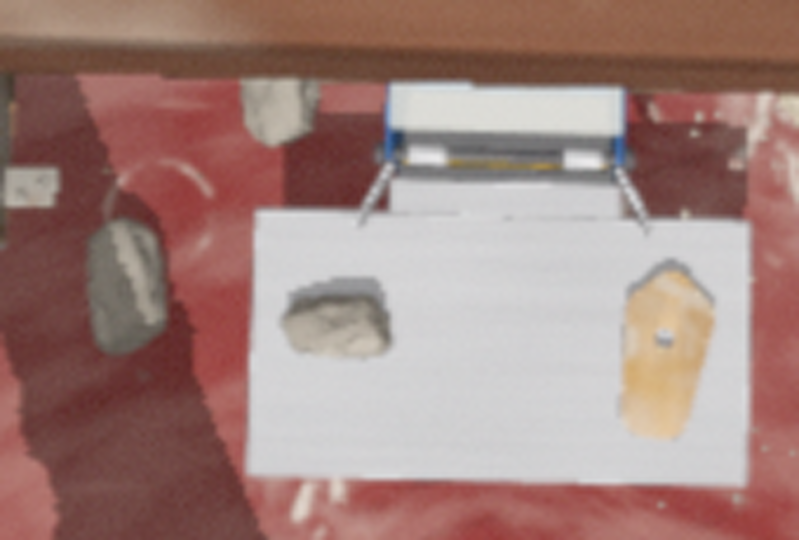

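Crop: the feed-table lump spans (280–390, 290–358), about 66 × 40 mm, so it is the one meant. The others, at (125,285) and (280,110), lie on the red table. The rib spans (620–713, 262–440), and the mouth is at y≈165.

```bash
cat > m2.py <<'E'
from h import *
c=dict(np.load('last_top.npz')); W=np.load('W.npy')
K=c['intrinsics']
def ray(u,v,z):
    d=c['R'].T@(np.linalg.inv(K)@[u,v,1]); o=-c['R'].T@c['t']; return o+d*(z-o[2])/d[2]
g=lambda x,y,z=.085: ray(x/4.7+130-.4,y/4.7+150-.4,z)
TL,TR,BL,BR=[g(*p) for p in[(255,211),(748,222),(247,474),(748,486)]]
for p in(TL,TR,BL,BR): print(p.round(4))
ys=(TL-TR)+(BL-BR); a=np.arctan2(-ys[0],ys[1]); print('yaw',a)
cen=(TL+TR+BL+BR)/4; R=np.array([[np.cos(a),-np.sin(a)],[np.sin(a),np.cos(a)]])
O=cen[:2]+R@[.110,0]; print('chute origin',O,'hingeposts',g(388,155,.136),g(622,157,.136))
ok=(c['depth']>.3)&(W[...,2]<.6)
def obj(nm,a,b,cc,d,h):
    s=np.zeros(ok.shape,bool); s[b:d,a:cc]=1; s&=ok&(W[...,2]>h); X=W[s]
    L=(X[:,:2]-O)@R; r=cv2.minAreaRect((L*1000).astype(np.float32)); print(nm,len(X),X.mean(0).round(3),'z',X[:,2].max().round(3),'chute frame',np.round(cv2.boxPoints(r)).tolist(),r)
obj('lump',184,205,220,232,.091); obj('rib',258,200,285,248,.0895); obj('bolt',338,235,358,260,.012)
obj('bin',205,160,270,186,.11)
np.savez('fr.npz',O=O,R=R,a=a)
E
python3 m2.py
```

```text
[ 0.6063 -0.0222  0.085 ]
[ 0.6084 -0.3206  0.085 ]
[ 0.4489 -0.0241  0.085 ]
[ 0.4494 -0.3238  0.085 ]
yaw 0.004259355712423592
chute origin [ 0.63824006 -0.1721997 ] hingeposts [ 0.63721721 -0.10479414  0.136     ] [ 0.64018586 -0.24069955  0.136     ]
lump 274 [ 0.538 -0.075  0.104] z 0.116 chute frame [[-123.0, 69.0], [-68.0, 61.0], [-58.0, 136.0], [-112.0, 144.0]] ((-90.38673400878906, 102.49609375), (75.724365234375, 54.75277328491211), 82.2983169555664)
rib 542 [ 0.526 -0.27   0.094] z 0.102 chute frame [[-174.0, -134.0], [-44.0, -138.0], [-41.0, -67.0], [-171.0, -63.0]] ((-107.51705932617188, -100.12965393066406), (70.85291290283203, 130.001220703125), 88.2713623046875)
bolt 28 [ 0.451 -0.508  0.039] z 0.053 chute frame [[-196.0, -337.0], [-189.0, -344.0], [-181.0, -336.0], [-188.0, -329.0]] ((-188.51318359375, -336.5720520019531), (11.770256042480469, 10.2301025390625), 45.71111297607422)
bin 696 [ 0.657 -0.171  0.142] z 0.152 chute frame [[-5.0, -74.0], [40.0, -74.0], [40.0, 76.0], [-5.0, 76.0]] ((17.260055541992188, 0.75323486328125), (149.58682250976562, 45.052555084228516), 89.99409484863281)
```

```bash
cat >> h.py <<'E'
from scipy.spatial.transform import Rotation as Ro
def rel(p,yaw,s=None):
    """tool x axis at world yaw (rad), pointing down -> row of turn(8deg), shift(60mm)"""
    s=s or monitor.get_state(); R0=s['ee_rot']
    x=np.array([np.cos(yaw),np.sin(yaw),0]); y=np.array([0,0,-1.]); R1=np.stack([x,y,np.cross(x,y)],1)
    return np.r_[Ro.from_matrix(R0.T@R1).as_rotvec()/np.radians(8),R0.T@(np.array(p)-s['eef_pos'])/.06].round(3)
E
python3 -c "
from h import *
for p in [(.42,.15,.22),(.52,-.01,.2)]: print(rel(p,-np.pi/2))"
```

```text
[ 1.000e-02  8.681e+00  8.000e-03  5.676e+00  4.100e-02 -6.442e+00]
[ 1.000e-02  8.681e+00  8.000e-03  8.173e+00  3.780e-01 -8.353e+00]
```

>>> step_arm(
  moves=[
    [0, 1, 0, 0.6, 0, -0.65, 0.15],
    [0, 2, 0, 1.2, 0, -1.3, 0.15],
    [0, 3, 0, 1.8, 0, -2, 0.15],
    [0, 4, 0, 2.4, 0, -2.7, 0.15],
    [0, 5, 0, 3, 0, -3.4, 0.15],
    [0, 6, 0, 3.6, 0, -4.1, 0.15],
    [0, 7, 0, 4.2, 0, -4.8, 0.15],
    [0, 7.8, 0, 4.8, 0, -5.5, 0.15],
    [0, 8.68, 0, 5.4, 0, -6.1, 0.15],
    [0, 8.68, 0, 5.7, 0, -6.45, 0.15],
    [0, 8.68, 0, 5.7, 0, -6.45, 0.15],
  ],
)

```text
time_s: 1.48
eef_pos: [0.4215, 0.1471, 0.2224]
ee_rot: [[-0.004, -0.001, 1.0], [-1.0, -0.002, -0.004], [0.002, -1.0, -0.001]]
contact_force: [-0.6, 0.5, -0.1]
width: 0.013
```

```bash
python3 -c "
from h import *
for p in [(.535,-.01,.2),(.535,-.01,.13),(.535,-.01,.094)]: print(rel(p,-np.pi/2))"
```

```text
[ 0.005 -0.03   0.013  2.609  0.377  1.903]
[ 0.005 -0.03   0.013  2.607  1.543  1.904]
[ 0.005 -0.03   0.013  2.606  2.143  1.904]
```

>>> step_arm(
  moves=[
    [0, 0, 0, 0.9, 0.1, 0.65, 0.15],
    [0, 0, 0, 1.75, 0.3, 1.3, 0.15],
    [0, 0, 0, 2.6, 0.4, 1.9, 0.15],
    [0, 0, 0, 2.6, 1, 1.9, 0.15],
    [0, 0, 0, 2.6, 1.5, 1.9, 0.15],
    [0, 0, 0, 2.6, 1.9, 1.9, 0.15],
    [0, 0, 0, 2.6, 2.13, 1.9, 0.15],
    [0, 0, 0, 2.6, 2.13, 1.9, 0.15],
  ],
)

```text
time_s: 2.48
eef_pos: [0.5342, -0.0088, 0.094]
ee_rot: [[-0.003, -0.003, 1.0], [-1.0, -0.002, -0.003], [0.002, -1.0, -0.003]]
contact_force: [-0.5, 0.3, -0.4]
width: 0.0133
```

```bash
python3 -c "
from h import *
c=shot('side'); cv2.imwrite('pics/d.png',cv2.resize(c['color'][140:270,130:320,::-1],None,fx=4.2,fy=4.2,interpolation=cv2.INTER_CUBIC))
print(rel((.535,-.129,.094),-np.pi/2))"
```

```text
[ 0.006 -0.025  0.012  1.999  0.018  0.009]
```

View pics/d.png

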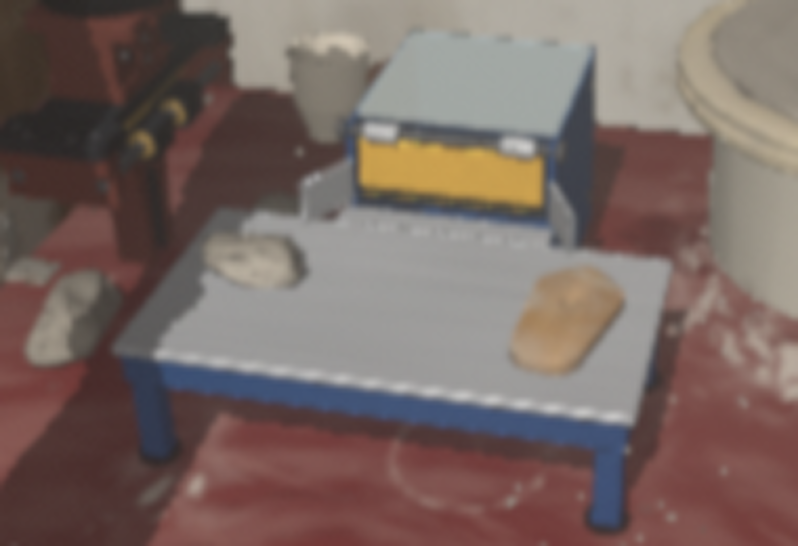

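The tips are just left of the table edge at (145,250), and the lump at (255,260) is clear to their right. Next I push it sideways.

>>> step_arm(
  moves=[
    [0, 0, 0, 0.15, 0, 0, 0.15],
    [0, 0, 0, 0.3, 0, 0, 0.15],
    [0, 0, 0, 0.42, 0, 0, 0.15],
    [0, 0, 0, 0.54, 0, 0, 0.15],
    [0, 0, 0, 0.66, 0, 0, 0.15],
    [0, 0, 0, 0.78, 0, 0, 0.15],
    [0, 0, 0, 0.9, 0, 0, 0.15],
    [0, 0, 0, 1.02, 0, 0, 0.15],
    [0, 0, 0, 1.14, 0, 0, 0.15],
    [0, 0, 0, 1.26, 0, 0, 0.15],
    [0, 0, 0, 1.38, 0, 0, 0.15],
    [0, 0, 0, 1.5, 0, 0, 0.15],
  ],
)

```text
time_s: 4.03
eef_pos: [0.5345, -0.0995, 0.095]
ee_rot: [[-0.004, -0.001, 1.0], [-1.0, -0.002, -0.004], [0.002, -1.0, -0.001]]
contact_force: [-0.3, 0.6, 0.8]
width: 0.0135
```

```bash
python3 -c "
from h import *
c=shot('side'); cv2.imwrite('pics/e.png',cv2.resize(c['color'][140:270,130:320,::-1],None,fx=4.2,fy=4.2,interpolation=cv2.INTER_CUBIC))
print(rel((.535,-.129,.094),-np.pi/2))"
```

```text
[ 0.006 -0.034  0.017  0.471  0.019  0.012]
```

View pics/e.png

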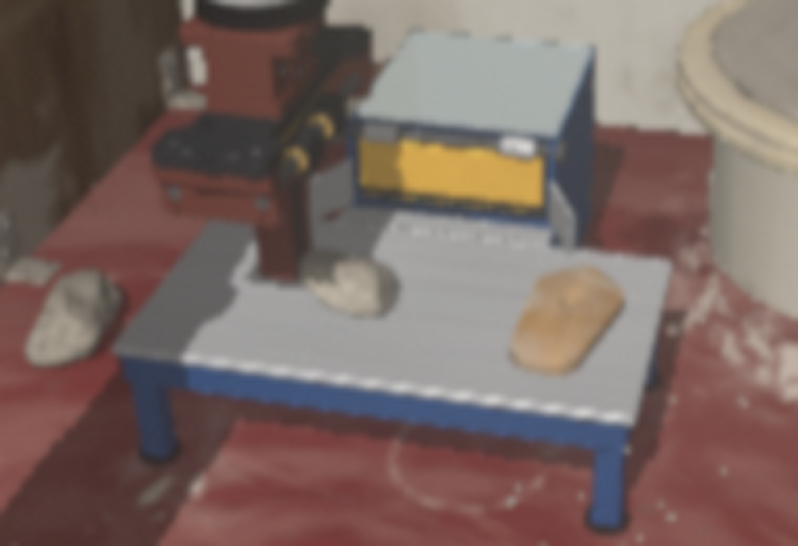

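The lump at (350,285) is sliding with the fingers and has turned a little. I'll finish the sideways push, then lift and turn.

>>> step_arm(
  moves=[
    [0, 0, 0, 0.12, 0, 0, 0.15],
    [0, 0, 0, 0.24, 0, 0, 0.15],
    [0, 0, 0, 0.36, 0, 0, 0.15],
    [0, 0, 0, 0.45, 0, 0, 0.15],
    [0, 0, 0, 0.45, 0, 0, 0.15],
    [0, 0, 0, 0.2, 0, 0, 0.15],
    [0, 0, 0, 0, -0.4, 0, 0.15],
    [0, 0, 0, 0, -1, 0, 0.15],
    [0, 0, 0, 0, -1.5, -0.4, 0.15],
    [0, 0, 0, 0, -1.6, -1, 0.15],
    [0, 0, 0, 0, -1.6, -1.6, 0.15],
    [0, 0, 0, 0, -1.6, -1.6, 0.15],
  ],
)

```text
time_s: 5.58
eef_pos: [0.4363, -0.0988, 0.191]
ee_rot: [[-0.004, -0.002, 1.0], [-1.0, -0.0, -0.004], [0.0, -1.0, -0.002]]
contact_force: [1.1, 0.2, 0.7]
width: 0.0133
```

```bash
cat > m3.py <<'E'
from h import *
import sys
F=np.load('fr.npz'); O,R=F['O'],F['R']
c=shot('top'); K=c['intrinsics']; v,u=np.mgrid[0:384,0:512]
W=(np.stack([(u-K[0,2])/K[0,0],(v-K[1,2])/K[1,1],np.ones_like(u)],-1)*c['depth'][...,None]-c['t'])@c['R']
L=W.copy(); L[...,:2]=(W[...,:2]-O)@R
m=(c['depth']>.3)&(L[...,2]>.095)&(L[...,2]<.125)&(L[...,0]>-195)&(abs(L[...,1])<.06)&(L[...,0]<-.03)&(L[...,0]>-.19)
X=L[m]; print(len(X),X.mean(0),X.min(0),X.max(0),cv2.minAreaRect((X[:,:2]*1000).astype(np.float32)))
cv2.imwrite(sys.argv[1],cv2.resize(c['color'][150:265,130:300,::-1],None,fx=4.7,fy=4.7,interpolation=cv2.INTER_CUBIC))
print(monitor.get_state()['eef_pos'])
E
python3 m3.py pics/f.png
```

```text
246 [-0.11103971  0.00456655  0.10516884] [-0.13356133 -0.02527344  0.09519135] [-0.08951353  0.03377303  0.12088864] ((-110.58350372314453, 5.65568733215332), (60.95549392700195, 35.26849365234375), 72.8230972290039)
[ 0.43819495 -0.09873263  0.19139241]
```

View pics/f.png

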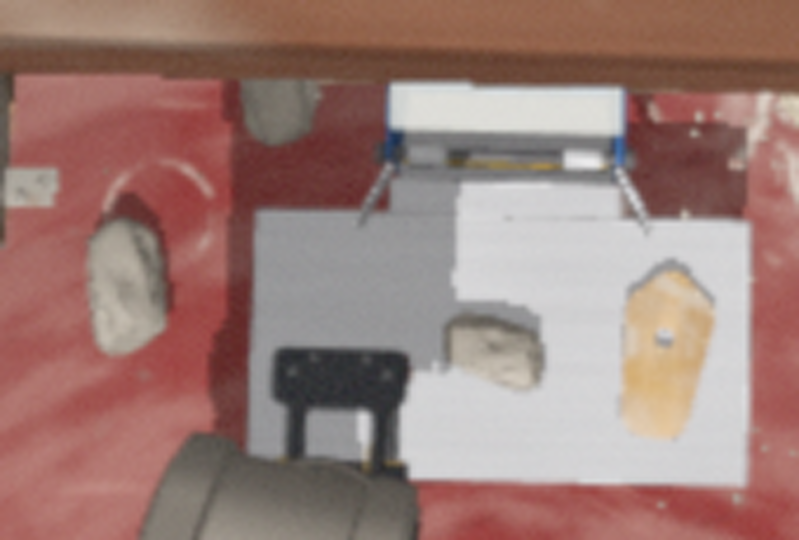

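Lump is at chute (−0.111, +0.005), crop (495,352), with yaw about 17°; the rib has not moved. Next I turn the tool and come in behind it.

```bash
python3 -c "
from h import *
for p in [(.468,-.168,.19),(.468,-.168,.094)]: print(rel(p,0))"
```

```text
[ 6.0000e-03 -1.1273e+01  5.0000e-03  1.1530e+00  2.4000e-02  5.0000e-01]
[ 6.0000e-03 -1.1273e+01  5.0000e-03  1.1510e+00  1.6240e+00  5.0000e-01]
```

>>> step_arm(
  moves=[
    [0, -1.2, 0, 0.1, 0, 0.05, 0.34],
    [0, -2.4, 0, 0.25, 0, 0.1, 0.34],
    [0, -3.6, 0, 0.4, 0, 0.15, 0.34],
    [0, -4.8, 0, 0.55, 0, 0.2, 0.34],
    [0, -6, 0, 0.7, 0, 0.3, 0.34],
    [0, -7.2, 0, 0.85, 0, 0.4, 0.34],
    [0, -8.4, 0, 1, 0, 0.5, 0.34],
    [0, -9.6, 0, 1.15, 0, 0.5, 0.34],
    [0, -10.6, 0, 1.15, 0, 0.5, 0.34],
    [0, -11.27, 0, 1.15, 0, 0.5, 0.34],
    [0, -11.27, 0, 1.15, 0, 0.5, 0.34],
  ],
)

```text
time_s: 7.0
eef_pos: [0.4692, -0.1674, 0.1913]
ee_rot: [[1.0, 0.0, 0.0], [-0.0, -0.001, 1.0], [0.0, -1.0, -0.001]]
contact_force: [0.2, 0.1, -0.3]
width: 0.0298
```

```bash
python3 -c "
from h import *
for p in [(.468,-.168,.094),(.56,-.169,.094),(.62,-.169,.094)]: print(rel(p,0))"
```

```text
[ 8.000e-03 -3.000e-03  1.000e-03 -2.000e-02  1.621e+00 -8.000e-03]
[ 8.000e-03 -3.000e-03  1.000e-03  1.513e+00  1.621e+00 -2.400e-02]
[ 8.000e-03 -3.000e-03  1.000e-03  2.513e+00  1.622e+00 -2.400e-02]
```

>>> step_arm(
  moves=[
    [0, 0, 0, 0, 0.7, 0, 0.34],
    [0, 0, 0, 0, 1.3, 0, 0.34],
    [0, 0, 0, 0, 1.62, 0, 0.34],
    [0, 0, 0, 0.1, 1.62, 0, 0.34],
    [0, 0, 0, 0.25, 1.62, -0.02, 0.34],
    [0, 0, 0, 0.4, 1.62, -0.02, 0.34],
    [0, 0, 0, 0.55, 1.62, -0.02, 0.34],
    [0, 0, 0, 0.7, 1.62, -0.02, 0.34],
    [0, 0, 0, 0.85, 1.62, -0.02, 0.34],
    [0, 0, 0, 1, 1.62, -0.02, 0.34],
    [0, 0, 0, 1.15, 1.62, -0.02, 0.34],
    [0, 0, 0, 1.3, 1.62, -0.02, 0.34],
  ],
)

```text
time_s: 8.5
eef_pos: [0.5478, -0.1687, 0.0941]
ee_rot: [[1.0, 0.0, 0.0], [-0.0, -0.001, 1.0], [0.0, -1.0, -0.001]]
contact_force: [-1.5, -1.1, 2.1]
width: 0.03
```

```bash
python3 -c "
from h import *
c=shot('side'); cv2.imwrite('pics/g.png',cv2.resize(c['color'][140:270,130:320,::-1],None,fx=4.2,fy=4.2,interpolation=cv2.INTER_CUBIC))
print(rel((.618,-.170,.094),0))"
```

```text
[ 0.009  0.002  0.012  1.147  0.005 -0.025]
```

View pics/g.png

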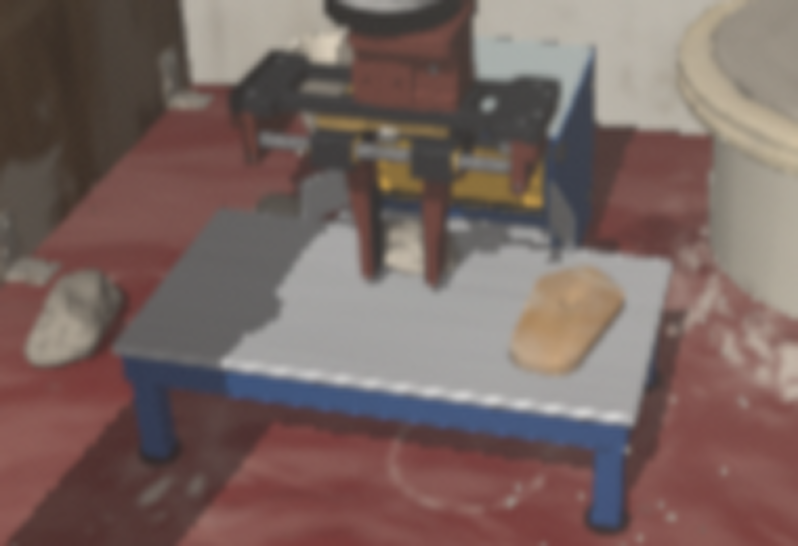

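The lump is square in front of both fingertips at (405,248), and the flap is still shut. I push on through it.

>>> step_arm(
  moves=[
    [0, 0, 0, 0.12, 0, -0.02, 0.34],
    [0, 0, 0, 0.24, 0, -0.02, 0.34],
    [0, 0, 0, 0.36, 0, -0.02, 0.34],
    [0, 0, 0, 0.48, 0, -0.02, 0.34],
    [0, 0, 0, 0.6, 0, -0.02, 0.34],
    [0, 0, 0, 0.7, 0, -0.02, 0.34],
    [0, 0, 0, 0.8, 0, -0.02, 0.34],
    [0, 0, 0, 0.9, 0, -0.02, 0.34],
    [0, 0, 0, 1, 0, -0.02, 0.34],
    [0, 0, 0, 1.08, 0, -0.02, 0.34],
    [0, 0, 0, 1.16, 0, -0.02, 0.34],
    [0, 0, 0, 1.16, 0, -0.02, 0.34],
  ],
)

```text
time_s: 10.05
eef_pos: [0.6193, -0.1696, 0.0943]
ee_rot: [[1.0, 0.002, -0.001], [0.001, -0.001, 1.0], [0.002, -1.0, -0.001]]
contact_force: [1.4, 0.1, 0.1]
width: 0.0298
```

```bash
python3 -c "
from h import *
c=shot('side'); cv2.imwrite('pics/i.png',cv2.resize(c['color'][140:240,170:300,::-1],None,fx=6,fy=6,interpolation=cv2.INTER_CUBIC))
print(monitor.get_state()['contact_force'])"
```

```text
[-0.16433758 -0.17486028 -0.25393946]
```

View pics/i.png

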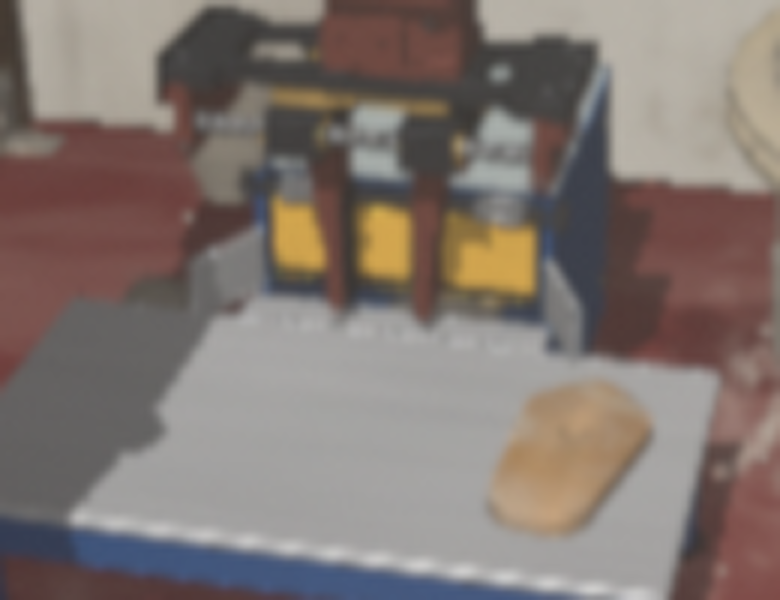

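The lump is through and the flap hangs about shut behind the fingers, at (400,245). I draw back and check.

>>> step_arm(
  moves=[
    [0, 0, 0, -0.2, 0, 0, 0.34],
    [0, 0, 0, -0.6, 0, 0, 0.34],
    [0, 0, 0, -1.1, -0.2, 0, 0.34],
    [0, 0, 0, -1.6, -0.8, 0, 0.34],
    [0, 0, 0, -2.1, -1.5, 0, 0.34],
    [0, 0, 0, -2.6, -2, 0, 0.34],
    [0, 0, 0, -2.8, -2, 1, 0.34],
    [0, 0, 0, -2.8, -2, 2, 0.34],
    [0, 0, 0, -2.8, -2, 2.6, 0.34],
    [0, 0, 0, -2.8, -2, 2.6, 0.34],
    [0, 0, 0, -2.8, -2, 2.6, 0.34],
  ],
)

```text
time_s: 11.48
eef_pos: [0.4501, -0.0147, 0.2136]
ee_rot: [[1.0, 0.002, 0.001], [-0.001, -0.002, 1.0], [0.002, -1.0, -0.002]]
contact_force: [0.4, -0.3, -0.2]
width: 0.0298
```

```bash
python3 - <<'E'
from h import *
F=np.load('fr.npz'); O,R=F['O'],F['R']
def loc(n):
    c=shot(n); K=c['intrinsics']; v,u=np.mgrid[0:384,0:512]
    W=(np.stack([(u-K[0,2])/K[0,0],(v-K[1,2])/K[1,1],np.ones_like(u)],-1)*c['depth'][...,None]-c['t'])@c['R']
    L=W.copy(); L[...,:2]=(W[...,:2]-O)@R; return c,L
c,L=loc('side'); cv2.imwrite('pics/j.png',cv2.resize(c['color'][140:240,170:300,::-1],None,fx=6,fy=6,interpolation=cv2.INTER_CUBIC))
h=cv2.cvtColor(c['color'],cv2.COLOR_RGB2HSV)
m=(abs(L[...,1])<.055)&(L[...,2]>.09)&(L[...,2]<.132)&(L[...,0]>-.02)&(L[...,0]<.05)&(h[...,1]>120)
X=L[m]; p=np.polyfit(X[:,2],X[:,0],1); print('flap pts',len(X),'angle',-p[0],X.mean(0))
c,L=loc('top'); m=(c['depth']>.3)&(L[...,2]>.0895)&(L[...,2]<.103)&(L[...,1]>-.145)&(L[...,1]<-.055)&(L[...,0]>-.18)&(L[...,0]<-.04)
print('rib',cv2.minAreaRect((L[m][:,:2]*1000).astype(np.float32)))
m=(c['depth']>.3)&(L[...,2]>.012)&(L[...,2]<.06)&(abs(L[...,0]+.188)<.04)&(abs(L[...,1]+.336)<.04); print('bolt',L[m].mean(0))
s=monitor.get_state(); print(s['eef_pos'],s['contact_force'])
E
```

```text
flap pts 443 angle 0.011291136988295657 [-0.00139505 -0.00095699  0.11212752]
rib ((-110.02490997314453, -100.211181640625), (137.80198669433594, 87.8564682006836), 1.376654863357544)
bolt [-0.1943671  -0.34235592  0.03683145]
[ 0.45033361 -0.01514777  0.21364402] [-0.02634358  0.28266498  0.58789955]
```

View pics/j.png

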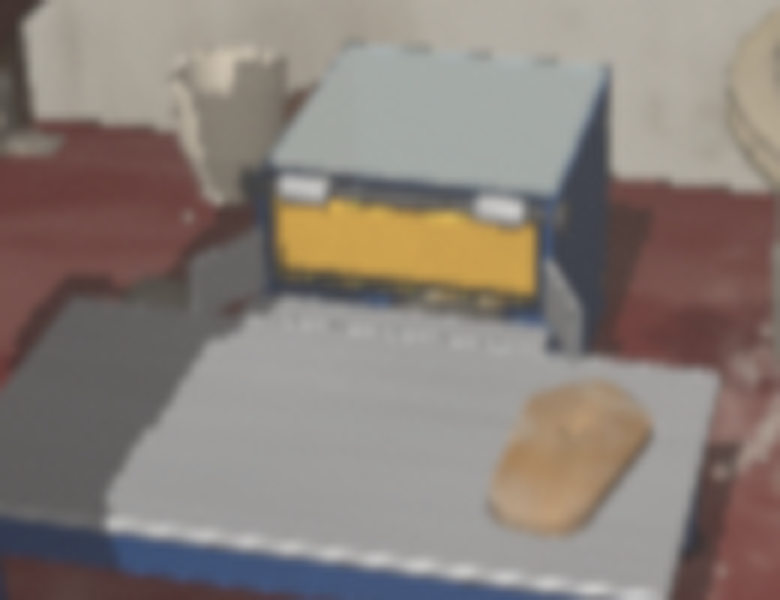

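The flap is shut (0.01 rad), but a light patch shows just below it at (450,298). I'll check by depth whether that is the lump and how low it lies.

```bash
python3 - <<'E'
from h import *
F=np.load('fr.npz'); O,R=F['O'],F['R']
c=shot('side')
for v in range(186,195):
    for u in (235,245,250):
        w=c['depth'][v,u]; K=c['intrinsics']; p=c['R'].T@(np.linalg.inv(K)@[u,v,1]*w-c['t'])
        print(v,u,c['color'][v,u],np.r_[(p[:2]-O)@R,p[2]].round(3))
E
```

```text
186 235 [133 111  69] [0.    0.005 0.094]
186 245 [182 145  76] [-0.002 -0.024  0.099]
186 250 [196 156  78] [-0.003 -0.038  0.101]
187 235 [96 86 67] [-0.003  0.004  0.092]
187 245 [146 120  71] [-0.002 -0.024  0.095]
187 250 [169 136  74] [-0.003 -0.038  0.098]
188 235 [85 81 74] [-0.001  0.005  0.088]
188 245 [122 105  74] [ 0.001 -0.023  0.09 ]
188 250 [124 106  72] [-0.001 -0.037  0.093]
189 235 [75 77 83] [0.136 0.044 0.   ]
189 245 [125 111  85] [-0.001 -0.023  0.089]
189 250 [122 110  86] [-0.002 -0.038  0.091]
190 235 [87 89 95] [0.126 0.041 0.002]
190 245 [113 104  91] [ 0.091 -0.001  0.029]
190 250 [130 119  97] [ 0.094 -0.015  0.029]
191 235 [124 123 123] [0.082 0.029 0.026]
191 245 [112 107 100] [ 0.087 -0.002  0.027]
191 250 [111 104  92] [ 0.092 -0.016  0.027]
192 235 [152 151 149] [-0.017  0.001  0.085]
192 245 [134 131 128] [ 0.084 -0.002  0.026]
192 250 [110 106 100] [ 0.088 -0.017  0.026]
193 235 [158 157 155] [-0.019  0.     0.083]
193 245 [156 155 153] [-0.014 -0.026  0.084]
193 250 [133 130 126] [ 0.083 -0.018  0.025]
194 235 [157 156 154] [-0.022 -0.     0.082]
194 245 [158 157 155] [-0.019 -0.028  0.084]
194 250 [153 151 149] [-0.016 -0.041  0.084]
```

Seen through the gap, the lump's top is at chute (0.09, −0.01, 0.027), so it lies on the bin floor.

```bash
python3 -c "
from h import *
print(order.hand_in())"
```

```text
the job is handed in; nothing more can be done
None
```

The lump is in the bin, the flap hangs shut behind it, and the job was handed in at about 12 s of the 58 s allowed; no verdict is reported. I slid the lump sideways with the fingertips to the middle of the feed table. I then pushed it straight through the flap with both fingers and drew the arm clear to the left.

**Last checks**
- **Lump:** through the gap under the flap, its top shows about 27 mm above the table and 90 mm behind the flap, near the middle. That puts it flat on the bin floor.
- **Flap:** about 0.01 rad.
- **Rib and bolt:** the rib's centre read within 3 mm of its first position. The bolt's reading differed by about 8 mm, but the two bolt readings were taken differently. Neither was touched.
- **Forces:** sampled wrist forces stayed under 3 N, and the robot was touching nothing at the end.

**Not confirmed:** I did not see the flap held open by the lump (step 1), because it passed between two pictures. The lump reached the bin through the flap, so I infer it was met. No check failed.

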